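# Tare the bench balance

### The arm

A 6-joint arm with a two-finger parallel gripper is mounted at the origin on a cart in front of the work surface, level with it; the furniture and walls round the work are solid. World frame = base frame: x ahead of the robot, y to its left, z up, the work surface at z = 0. Lengths are in m, angles in rad, forces in N, time in s.
With the tool pointing down it reaches from about 0.375 to 0.9 m from the base axis. Payload 3.1 kg.
Tool frame: the origin (TCP) lies at the very end of the fingers, on their centre line; the grasp point (between the pads) lies 19 mm behind it; z points along the fingers, x is the direction in which the jaws open and shut, and the axes are right-handed (so a half turn about z gives the same grasp; the last joint's range is limited). The gripper opens to 87 mm and grips with 3 to 60 N. Pads are 19 mm wide; open, the fingers measure 117 mm over their backs; the gripper's body (75 mm by 190 mm) begins 51 mm behind the grasp point.
Start: joints at [-1.341, 0.527, 1.433, -0, 1.181, -0.178], TCP at [0.248, -0.574, 0.223] pointing down, gripper open.
Joint ranges: [-3.08, 3.08], [-0.75, 2.2], [0.22, 2.44], [-1.43, 4.57], [0, 2.65], [-2.85, 2.85]. Speed limits (rad/s): [2.79, 2.79, 3.14, 3.14, 3.14, 3.14].

### API

Orientations are given as a unit quaternion [x, y, z, w].
In Python, from rig import robot gives the robot as it stands. The module is installed in compiled form; this text tells all that it offers.
- The arm moves only by the shell command python3 -m creep 'ROWS' [OPENING] [FORCE]. ROWS is a JSON object of lists of equal length, an entry for each row: "dp": the shift along the tool's x, y, z in cm, a list of three; "turn": the turn, a rotation vector about the tool's x, y, z in degrees, a list of three. In form: {"dp": [[x, y, z], ...], "turn": [[wx, wy, wz], ...]}. A call has 1 to 20 rows; each row shifts and turns the commanded pose from where the row before left it, along the tool's axes as they then stand; what a row does not reach is not made up. A row lasts 1/10 s, in which the tool goes at most 50 mm and 8.59 degrees, less where a joint would pass 70% of its speed; a pose out of reach is approached as far as the arm can. A call is refused whole if a number of a shift passes 5 or a number of a turn 8.59, either way. A call with a gripper value outside its range is refused whole. OPENING is the gripper command: -1 is fully open, 1 is shut, values between are in proportion, set as the call begins (- or left out, the last holds). The fingers move at their own pace and stop on an object; FORCE is the grip in N (left out, the last holds). Time passes only in rows, so rows that do not move let the fingers close. It gives the time, the measured TCP pose, the force and the opening at its end, in the units of the state.
- robot.get_obs(): the state, without advancing time (a new reading comes with each control period).
- robot.camera(name): name is "scene" or "top"; returns the picture (480x640x3 uint8, red, green, blue); there is no depth.
- robot.calibration(name): a dict with "fx", "fy", "cx", "cy" (pixels), "rvec" (rotation vector, rad) and "tvec" (3), from world to camera coordinates, as OpenCV has them. Camera axes: x right, y down, z forward; pixel columns grow to the right and rows downward; lengths in m; the calibration is good to about 2 mm. A picture is of the moment at which its call begins. calibration takes no time and is no camera call.
- robot.hand_in(): hands the job in, once; it reports no verdict.
Trained networks look in the newest picture that a camera, given by its name, has taken for a name from the list of things; names that differ only in an ending like _2 or _b are one class to them, and where a whole thing is asked for, a point or a joint stands for the part that bears it (a point fixed in the world has none). Each returns a list of dicts, best first, with "confidence" (0 to 1); they miss things now and then, are a little off and sometimes report something else, mostly with a low value. They report only what shows in the picture. A call takes as long as a camera call. They do not tell look-alikes from the thing itself.
- robot.masks_of(name, camera): "pixels" (480x640 bool, what is visible of it).
- robot.tip_of(name, camera): "point" ([x, y, z] in m, in the coordinates of the camera as it stood for that picture, good to about 4 mm: a listed point, or the origin of a listed thing).
The state is a dict: "time": time; "q": joint angles; "joint_velocities": joint speeds; "joint_torque": joint torques, N m; "position": TCP position; "tool_rot": TCP orientation; "ft_force": force on the tool from outside, world axes, zero at the start; "moment": the same for the moment, N m; "grip_width": finger opening in m.
Only numpy, scipy, OpenCV 4.12 (cv2) and the standard library are available. Lean on these libraries where they do the work, as an engineer would, in place of code of your own. Each camera call takes 0.05 s, during which the arm holds its last target.

### The job

The empty weighing dish already stands on the pan of the bench balance. Tare the balance: press the larger of its two round buttons fully down and let it spring back up. Do not press the small power button beside the display, and leave the dish where it stands on the pan.

Things in the scene. Friction and masses are not known exactly. Their poses are not given: they have to be found in the camera images.
- tare_button (a joint): travel of the tare button in m: 0 is fully up, 0.006 fully down, on its stop. It is the larger of the two round white plastic push buttons on the front deck (robot side) of the balance, one either side of the dark display and 120 mm apart; the tare button can be on the left or on the right. It moves straight down against a spring: about 1 N to start, 4 N on the stop, and springs back when let go.
- tare_button_top (a point): centre of the flat top of the tare button's cap (32 mm across, 8 mm proud of its grey bezel, 64 mm above the work surface when up); z is up. The balance is a low grey and white box 200 x 200 mm, deck 50 mm above the work surface, fixed, anywhere on the left or right half of the chest top and turned up to 15 degrees; its round steel pan (126 mm across, top 62 mm above the work surface) lies behind the buttons, its centre 98 mm behind the line of the buttons.
- power_button (a joint): travel of the power button in m, 0 up, 0.006 fully down: the smaller round white button (cap 16 mm across, same height) on the other side of the display. Not to be pressed.
- weighing_dish: shallow white plastic weighing dish, 46 x 46 x 10 mm, standing loose on the steel pan; origin at the centre of its underside, z up. It stays where it is.
Mind the look-alikes: they are no part of the job. What is shaped like the weighing_dish but brown or red is not meant.

How it is judged:
By the outcome, as a careful person would: the job done as asked, in the order asked, and still so for the second after the job is handed in, with the robot touching nothing.
It also fails if it takes over 29 s, if anything falls off the work surface, if the arm or the gripper's body presses on something with over 40 N, if the wrist force passes 120 N, or if a joint passes its speed limit or range.

## Working session

There is one attempt and no reset: what is moved stays moved. The work goes in short steps, Python scripts to look and compute and a shell command to move; the robot and the scene stay as the last step left them, time stands still between calls to the robot, and variables do not carry over. Pictures are saved under pics/ and viewed, and the job is handed in when it is done.

```bash
mkdir -p pics; cat > h.py <<'E'
import numpy as np,cv2
from rig import robot
from scipy.spatial.transform import Rotation as R
def c2w(n,p):
    c=robot.calibration(n); M=R.from_rotvec(np.array(c['rvec']).ravel()).as_matrix()
    return M.T@(np.array(p)-np.array(c['tvec']).ravel())
def w2px(n,p):
    c=robot.calibration(n); M=R.from_rotvec(np.array(c['rvec']).ravel()).as_matrix()
    q=M@np.array(p)+np.array(c['tvec']).ravel(); return np.array([c['fx']*q[0]/q[2]+c['cx'],c['fy']*q[1]/q[2]+c['cy']])
def px2w(n,uv,z):
    c=robot.calibration(n); M=R.from_rotvec(np.array(c['rvec']).ravel()).as_matrix()
    d=M.T@np.array([(uv[0]-c['cx'])/c['fx'],(uv[1]-c['cy'])/c['fy'],1]); o=-M.T@np.array(c['tvec']).ravel()
    return o+d*(z-o[2])/d[2]
E
python3 - <<'E'
from h import *
for n in ('top','scene'):
    im=robot.camera(n); cv2.imwrite(f'pics/{n}1.png',im[...,::-1])
    for t in ('tare_button_top','power_button','weighing_dish'):
        for r in robot.tip_of(t,n)[:3]: 
            w=c2w(n,r['point']); print(n,t,round(r['confidence'],2),w.round(4),w2px(n,w).round())
o=robot.get_obs(); print(o)
E
```

```text
top tare_button_top 0.5 [0.4675 0.2666 0.0688] [211. 249.]Traceback (most recent call last):
  File "<stdin>", line 5, in <module>
ValueError: it knows: tare_button_top, weighing_dish
```

```bash

python3 - <<'E'
from h import *
for n in ('top','scene'):
    im=robot.camera(n); cv2.imwrite(f'pics/{n}2.png',im[...,::-1])
    for t in ('tare_button_top','weighing_dish'):
        for r in robot.tip_of(t,n)[:3]: 
            w=c2w(n,r['point']); print(n,t,round(r['confidence'],2),w.round(4),w2px(n,w).round())
o=robot.get_obs(); print(o)
E
```

```text
top tare_button_top 0.55 [0.4693 0.2693 0.0678] [210. 249.]
top weighing_dish 0.91 [0.5633 0.1922 0.0618] [250. 206.]
top weighing_dish 0.89 [ 0.5849 -0.0692  0.0007] [369. 205.]
top weighing_dish 0.58 [ 0.3846  0.3783 -0.0019] [164. 291.]
scene tare_button_top 0.51 [0.4634 0.2649 0.0633] [267. 217.]
scene weighing_dish 0.68 [0.564  0.193  0.0587] [313. 220.]
scene weighing_dish 0.47 [0.3854 0.3843 0.0005] [224. 230.]
{'time': 0.4, 'q': array([-1.34151040e+00,  5.27683015e-01,  1.43288352e+00, -1.13360535e-06,
        1.18138596e+00, -1.78519346e-01]), 'joint_velocities': array([-1.37717466e-03, -9.39588572e-04, -3.17792213e-03,  5.97175565e-05,
       -1.62882185e-03, -4.38525067e-04]), 'joint_torque': array([-7.04953036e-04, -4.39504266e+01, -1.76656651e+01,  6.32415502e-02,
        5.30223094e-02, -6.44345982e-05]), 'position': array([ 0.24785808, -0.57361155,  0.22237731]), 'tool_rot': array([ 8.35642235e-01, -5.49274087e-01, -1.30771808e-04, -1.23572571e-04]), 'ft_force': array([ 0.02930738, -0.0540632 , -0.08194045]), 'moment': array([ 0.03667952, -0.00874213,  0.00656046]), 'grip_width': 0.08675431887085491}
```

View pics/top2.png

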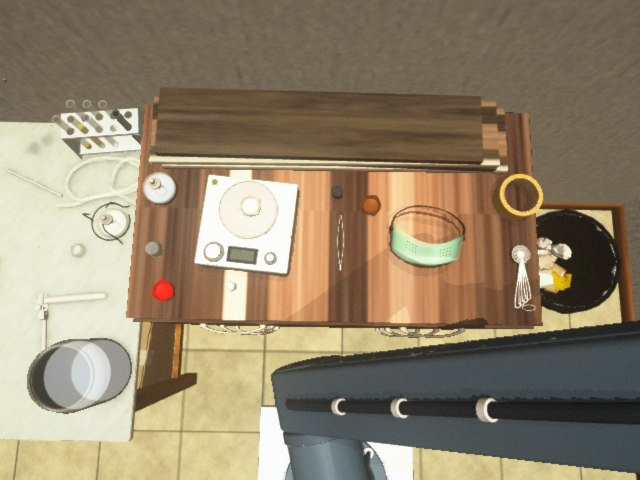

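View pics/scene2.png

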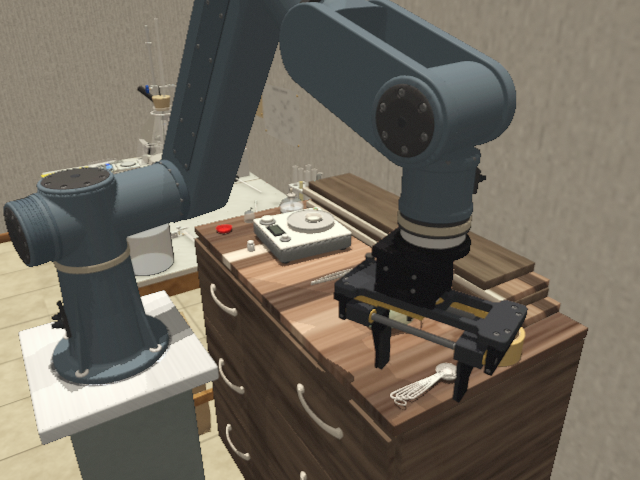

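The balance is on the left half. In the top view the large tare button is at about (213,251), the small power button at (270,258) and the dish at (250,206). I'll zoom in to refine these.

```bash

python3 - <<'E'
from h import *
im=cv2.imread('pics/top2.png')
c=im[165:285,185:310]; cv2.imwrite('pics/zoom1.png',cv2.resize(c,None,fx=5,fy=5,interpolation=cv2.INTER_CUBIC)[:600])
s=cv2.imread('pics/scene2.png')[195:265,240:360]; cv2.imwrite('pics/zoom2.png',cv2.resize(s,None,fx=6,fy=6,interpolation=cv2.INTER_CUBIC))
for uv in [(213,251),(270,258)]: print(px2w('top',uv,.064).round(4))
print(px2w('scene',(267,220),.064).round(4),px2w('scene',(285,238),.064).round(4))
print(px2w('top',(248,209),.062))
print(robot.get_obs()['time'])
E
```

```text
[0.4648 0.2637 0.064 ]
[0.4523 0.1449 0.064 ]
[0.4553 0.2464 0.064 ] [0.4434 0.1261 0.064 ]
[0.55647992 0.19531418 0.062     ]
0.4
```

View pics/zoom1.png

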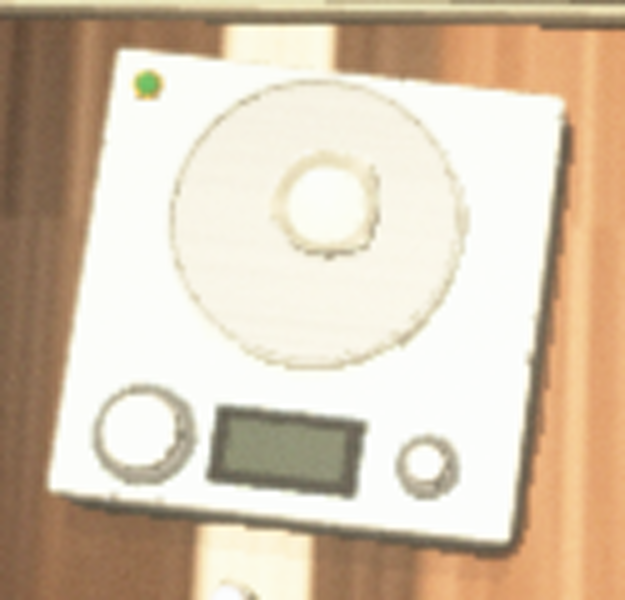

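View pics/zoom2.png

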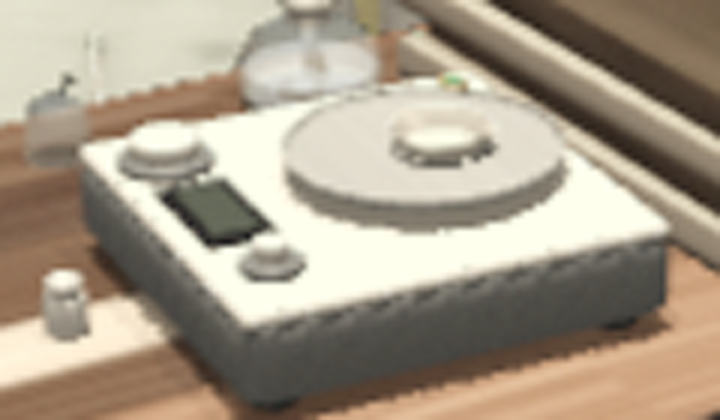

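```bash

python3 - <<'E'
from h import *
T=px2w('top',(212.4,251.2),.064);P=px2w('top',(270,257.2),.064);print(T,P,np.linalg.norm(T-P))
T2=px2w('scene',(267.1,217.6),.064);print(T2, px2w('scene',(284.8,235.3),.064))
o=robot.get_obs();M=R.from_quat(o['tool_rot']).as_matrix()
via=np.array([.50,-.12,.222])
print(M.T@(via-o['position'])*100, M.T@(np.array([.4655,.2645,.222])-via)*100)
E
```

```text
[0.46437441 0.26495351 0.064     ] [0.45400785 0.14493761 0.064     ] 0.12046277833795159
[0.46251563 0.26025611 0.064     ] [0.45022476 0.13971801 0.064     ]
[-31.64137358 -41.1365055    0.05152781] [-3.66650952e+01 -1.20820365e+01  1.37502590e-02]
```

```bash
python3 -m creep '{"dp":[[-2,-2.5,0],[-2.7,-3.5,0],[-2.7,-3.5,0],[-2.7,-3.5,0],[-2.7,-3.5,0],[-2.7,-3.5,0],[-2.7,-3.5,0],[-2.7,-3.5,0],[-2.7,-3.5,0],[-2.7,-3.5,0],[-2.7,-3.5,0],[-2.7,-3.5,0]],"turn":[[0,0,0],[0,0,0],[0,0,0],[0,0,0],[0,0,0],[0,0,0],[0,0,0],[0,0,0],[0,0,0],[0,0,0],[0,0,0],[0,0,0]]}' 1 20
python3 -m creep '{"dp":[[-3.6,-1.2,0],[-3.6,-1.2,0],[-3.6,-1.2,0],[-3.6,-1.2,0],[-3.6,-1.2,0],[-3.6,-1.2,0],[-3.6,-1.2,0],[-3.6,-1.2,0],[-3.6,-1.2,0],[-3.6,-1.2,0],[0,0,0],[0,0,0]],"turn":[[0,0,0],[0,0,0],[0,0,0],[0,0,0],[0,0,0],[0,0,0],[0,0,0],[0,0,0],[0,0,0],[0,0,0],[0,0,0],[0,0,0]]}'
python3 - <<'E'
from h import *
o=robot.get_obs();M=R.from_quat(o['tool_rot']).as_matrix()
print(o['position'],o['tool_rot'],o['q'],o['grip_width'],M.T@(np.array([.4645,.264,.09])-o['position'])*100)
E
```

```text
time: 1.6
position: [0.4993, -0.1185, 0.2229]
tool_rot: [0.836, -0.549, 0.0, -0.0]
ft_force: [1.1, -0.2, -0.0]
grip_width: 0.0026
time: 2.8
position: [0.4656, 0.2585, 0.2225]
tool_rot: [0.836, -0.548, 0.0, 0.0]
ft_force: [0.8, -0.4, 0.3]
grip_width: 0.0009
[0.46558579 0.25854218 0.22254026] [ 8.36298060e-01 -5.48275014e-01  1.60612967e-04  1.94158557e-04] [ 2.97228727e-01  4.03578798e-01  1.66388640e+00 -5.63261468e-04
  1.07422092e+00  1.45809753e+00] 0.0008753235839006737 [-0.55018757 -0.12004997 13.25374523]
```

```bash
python3 -m creep '{"dp":[[-0.5,-0.1,2],[0,0,3],[0,0,3],[0,0,3],[0,0,1.8],[0,0,0.4],[0,0,0],[0,0,0]],"turn":[[0,0,0],[0,0,0],[0,0,0],[0,0,0],[0,0,0],[0,0,0],[0,0,0],[0,0,0]]}'
python3 - <<'E'
from h import *
for n in ('top','scene'):
    im=robot.camera(n)[...,::-1]
    if n=='top': c=im[165:285,185:310]
    else: c=im[150:270,230:370]
    cv2.imwrite(f'pics/{n}3.png',cv2.resize(c,None,fx=5,fy=5,interpolation=cv2.INTER_CUBIC))
o=robot.get_obs();print(o['position'],o['ft_force'],w2px('scene',o['position']))
E
```

```text
time: 3.6
position: [0.4659, 0.2626, 0.0915]
tool_rot: [0.835, -0.55, 0.001, -0.001]
ft_force: [-0.5, -0.2, -0.0]
grip_width: 0.0005
[0.46591509 0.26298012 0.09182507] [-0.2903106   0.14506317  0.0935906 ] [267.23576809 207.21263257]
```

View pics/scene3.png

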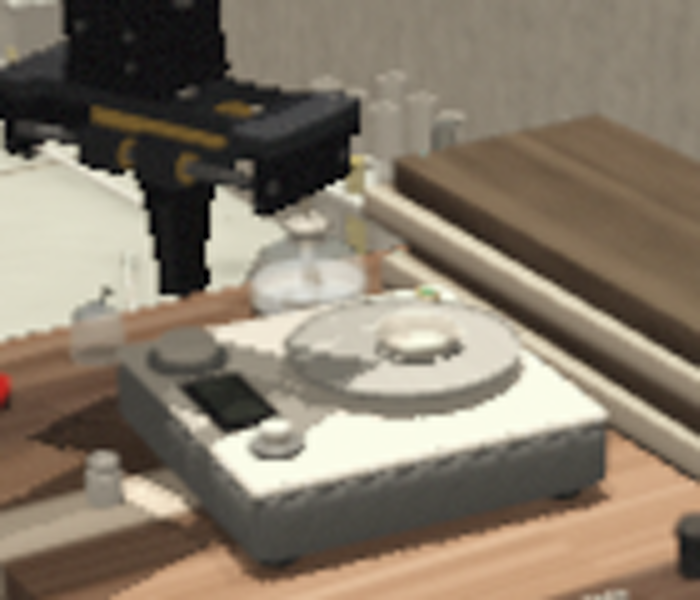

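View pics/top3.png

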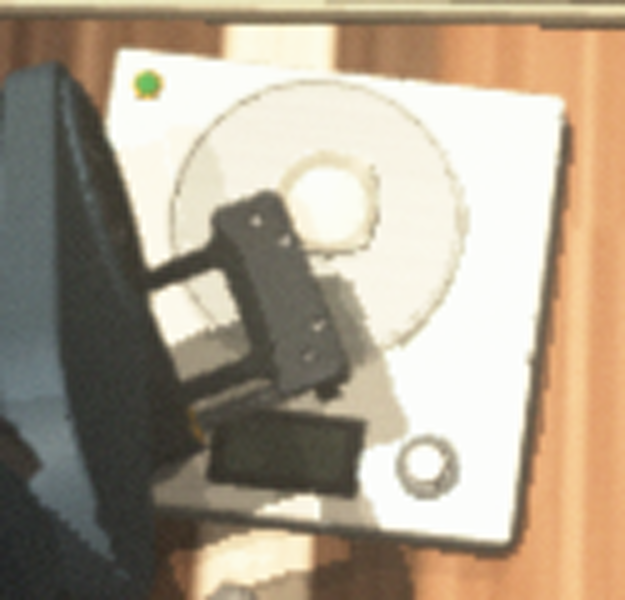

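Fingertips at scene-zoom (183,293) match their projected position and sit over the tare cap at (188,345). The small button is well clear. Next I press down.

```bash
python3 -m creep '{"dp":[[0,0,1],[0,0,1],[0,0,0.6],[0,0,0.2],[0,0,0.2],[0,0,0]],"turn":[[0,0,0],[0,0,0],[0,0,0],[0,0,0],[0,0,0],[0,0,0]]}'
python3 -m creep '{"dp":[[0,0,0.2],[0,0,0]],"turn":[[0,0,0],[0,0,0]]}'
python3 -m creep '{"dp":[[0,0,0.2],[0,0,0]],"turn":[[0,0,0],[0,0,0]]}'
```

```text
time: 4.3
position: [0.4643, 0.2628, 0.0604]
tool_rot: [0.836, -0.549, -0.0, 0.001]
ft_force: [-1.9, -0.3, 3.2]
grip_width: 0.0005
time: 4.5
position: [0.4644, 0.2628, 0.0586]
tool_rot: [0.836, -0.549, -0.0, 0.0]
ft_force: [-2.6, -1.1, 4.5]
grip_width: 0.0005
time: 4.7
position: [0.4645, 0.2629, 0.0582]
tool_rot: [0.836, -0.549, -0.0, 0.0]
ft_force: [-4.3, -1.1, 14.7]
grip_width: 0.0002
```

```bash
python3 -m creep '{"dp":[[0,0,0.05],[0,0,0],[0,0,0]],"turn":[[0,0,0],[0,0,0],[0,0,0]]}'
python3 -m creep '{"dp":[[0,0,-0.4],[0,0,-0.6],[0,0,-1],[0,0,-2],[0,0,-3],[0,0,-3],[0,0,-3],[0,0,-2],[0,0,0]],"turn":[[0,0,0],[0,0,0],[0,0,0],[0,0,0],[0,0,0],[0,0,0],[0,0,0],[0,0,0],[0,0,0]]}'
python3 -m creep '{"dp":[[3,1,0],[3.6,1.2,0],[3.6,1.2,0],[3.6,1.2,0],[3.6,1.2,0],[3.6,1.2,0],[3.6,1.2,0],[0,0,0],[0,0,0]],"turn":[[0,0,0],[0,0,0],[0,0,0],[0,0,0],[0,0,0],[0,0,0],[0,0,0],[0,0,0],[0,0,0]]}'
python3 - <<'E'
from h import *
for n in ('top','scene'):
    im=robot.camera(n)[...,::-1]
    cv2.imwrite(f'pics/{n}4full.png',im)
    c=im[165:285,185:310] if n=='top' else im[195:265,240:360]
    cv2.imwrite(f'pics/{n}4.png',cv2.resize(c,None,fx=5 if n=='top' else 6,fy=5 if n=='top' else 6,interpolation=cv2.INTER_CUBIC))
    for r in robot.tip_of('weighing_dish',n)[:2]+robot.tip_of('tare_button_top',n)[:2]: print(n,r['confidence'],c2w(n,r['point']))
E
```

```text
time: 5.0
position: [0.4645, 0.2629, 0.0581]
tool_rot: [0.836, -0.549, 0.0, -0.0]
ft_force: [-5.1, -0.8, 17.6]
grip_width: 0.0005
time: 5.9
position: [0.4675, 0.2639, 0.2095]
tool_rot: [0.836, -0.549, 0.003, -0.003]
ft_force: [-0.3, 0.4, -0.9]
grip_width: 0.0002
time: 6.8
position: [0.4867, 0.004, 0.2052]
tool_rot: [0.835, -0.55, -0.001, 0.0]
ft_force: [0.4, -0.3, -0.1]
grip_width: 0.0003
top 0.76 [0.56319508 0.19222094 0.06189324]
top 0.59 [ 0.38317123  0.38146691 -0.00150225]
top 0.77 [0.46726469 0.26625179 0.06779028]
scene 0.53 [0.56505745 0.19104802 0.05885454]
scene 0.49 [ 3.84848673e-01  3.81241354e-01 -2.24774996e-04]
```

View pics/top4.png

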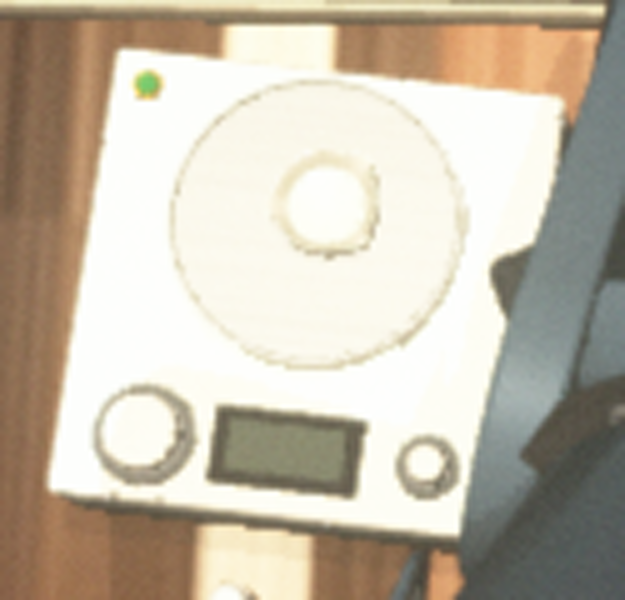

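View pics/scene4.png

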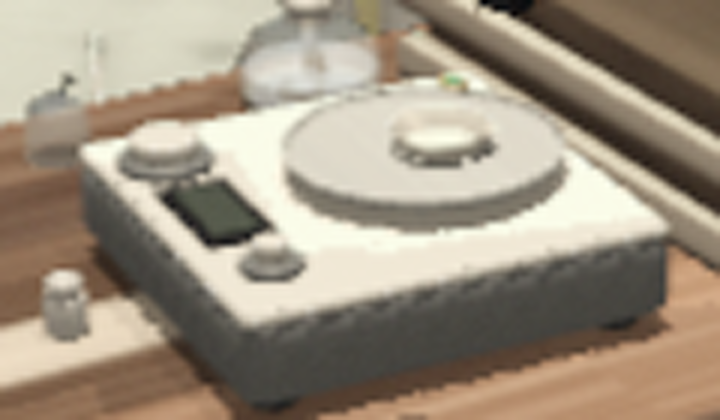

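The tare cap is back up in both views, at top-zoom (139,433) and scene-zoom (165,138). The dish at (325,205) hasn't moved, the power button is untouched, and the arm is clear.

```bash
python3 -c "
from rig import robot
print(robot.hand_in())"
```

```text
the job is handed in; nothing more can be done
None
```

I tared the balance and handed the job in at about 7 s of robot time, well within the 29 s limit. With the gripper shut, I pressed the larger (left) button straight down until it hit its stop, then lifted off and moved clear.

- **Press:** the fingertips ended at z = 0.0581 m, where the cap sits when fully down (0.058 m). The upward force was 17.6 N, far above the 4 N the spring gives on the stop.
- **Spring back:** both cameras show the tare cap back at its original height and position.
- **Dish and power button:** the dish reads within about 2 mm of its starting position in both cameras, which is within measurement error. The power button was never touched.
- **Disagreements:** the two cameras' estimates of the tare button differed by about 5 mm in y. I mostly followed the top view, whose 120.5 mm button spacing matched the given 120 mm. In the last check the network didn't report the tare button in the scene view, so there I judged it by eye.

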